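# Open the dust cover of an extraction port

## Task

Uncover the round port in the top of the grey extraction box: swing the flat keeper bar that holds the cover shut aside on its pin, and swing the pivoting dust cover right round to its stop, towards the robot's side. Of the tape measure and the end mill that stand on the box, one is in the way of the cover: lift that one off beforehand and stand it upright on the black rubber mat, and leave the other where it stands. Do not let the cover or bar push against either of them or knock them over, and leave the grease tin on the mat and the tube offcut on the table in their places.

Things in the scene. Friction and masses are not known exactly. Their poses are not given: they have to be found in the camera images.
- port_box: Low grey extraction box fixed to the table, 200 (x) x 240 (y) x 45 mm high, with a round 50 mm port in its flat top. Origin: centre of its underside; x away from the robot, y to the left at zero yaw, z up. In its frame the port is at (35, -65) mm, the cover's pin at (35, 0), the keeper's pin at (-70, -90). The thing in the cover's way stands within 15 mm of (-45, 5), the other one within 15 mm of (40, 68). A 36 mm hose spigot sticks out 34 mm from its far side.
- mat: Black rubber mat lying fixed on the table, 140 (x) x 190 (y) x 4 mm. Origin: centre of its underside, axes along its sides. The grease tin stands on its +y half; the -y half is free.
- tape_measure: Yellow tape measure standing on edge, 39 (x) x 83 (y) x 66 mm high, about 0.32 kg. Origin on its underside, z up; the middle of its solid body is 1 mm along its x and 5 mm along its y from the origin. Grasp across the 36 mm thickness (its x).
- end_mill: Steel end mill standing upright, 28 mm diameter, 110 mm high, about 0.42 kg. Origin: centre of its underside; z up.
- grease_tin: Round tin, 68 mm diameter, 53 mm high, standing on the mat; a bystander. Origin: centre of its underside.
- tube_offcut: Grey mitred tube offcut standing on the table between box and mat, 66 mm diameter, 86 mm high; a bystander. Origin: centre of its underside.
- cover (a joint): Angle of the dust cover about its pin, rad: 0 shut over the port, grows as it swings clockwise seen from above (towards the robot's side of the box), stop at 1.75. Stiff enough to stay where it is left; about 1 N at the knob turns it.
- cover_pin (a point): The cover's pivot pin, at the top of its plate. The cover is a 5 mm thick aluminium disc of 34 mm radius, its centre 65 mm from the pin, joined to it by a 26 mm wide arm; it lies on the box top and its top is 50.5 mm above the table.
- cover_knob (a point): Middle of the cover's round upright knob, 18 mm diameter, 30 mm high, standing on the centre of the disc, 65 mm from the pin; this point is 15 mm below the knob's top and 65 mm above the table.
- keeper (a joint): Angle of the keeper bar about its pin, rad: near 0 its end stands in front of the cover's disc and stops it; grows as the bar swings clockwise seen from above, outwards past the box's -y edge; stop at 1.9. Beyond 0.8 it is clear of the cover. It stays where it is left; about 1 N turns it. It passes the disc only while the cover is shut or nearly so (below 0.06).
- keeper_pin (a point): The keeper bar's pivot pin, at the top of the bar. The bar is flat dark steel, 78 mm long, 22 mm wide, 5 mm thick, lying on the box top.
- keeper_lug (a point): Middle of the round upright steel lug at the free end of the keeper bar, 12 mm diameter, 30 mm high, 56 mm from the pin; this point is 15 mm below the lug's top and 65 mm above the table.
Things that resemble listed ones, but are neither listed nor needed, are in the scene too. Of the things shaped like the end_mill, the steel one is meant.

How it is judged (in metres and radians):
At the end, for the whole second after the job is handed in: The cover is swung to more than 1.4 rad and the keeper bar to more than 0.8 rad; the thing that was in the way stands on the mat (its origin within the mat's outline, below 20 mm height, tilted less than 0.15 rad, at rest); the other has moved less than 20 mm and stands upright (value of joint cover above 1.4 rad and value of joint keeper above 0.8 rad and ((x of tape_measure in the frame of mat between -0.07 and 0.07 m and y of tape_measure in the frame of mat between -0.095 and 0.095 m and height (world z) of tape_measure below 0.02 m) or distance of tape_measure from where it was at the start of the episode below 0.02 m) and angle between each of tape_measure, end_mill's own z axis and vertical below 0.15 rad and linear speed of each of tape_measure, end_mill below 0.02 m/s and ((x of end_mill in the frame of mat between -0.07 and 0.07 m and y of end_mill in the frame of mat between -0.095 and 0.095 m and height (world z) of end_mill below 0.02 m) or distance of end_mill from where it was at the start of the episode below 0.02 m) and ((x of tape_measure in the frame of mat between -0.07 and 0.07 m and y of tape_measure in the frame of mat between -0.095 and 0.095 m and height (world z) of tape_measure below 0.02 m) or (x of end_mill in the frame of mat between -0.07 and 0.07 m and y of end_mill in the frame of mat between -0.095 and 0.095 m and height (world z) of end_mill below 0.02 m)) and distance of any of tape_measure, end_mill from where it was at the start of the episode below 0.02 m); the robot touches nothing.
It fails at once if the cover or the keeper bar is driven against the tape measure or the end mill (contact force between any of cover, keeper and tape_measure above 4 N or contact force between any of cover, keeper and end_mill above 4 N).
It fails at once if the tape measure or the end mill is knocked over (angle between any of tape_measure, end_mill's own z axis and vertical above 0.6 rad).
It fails at once if the grease tin or the tube offcut is shifted more than 25 mm (distance of any of grease_tin, tube_offcut from where it was at the start of the episode above 0.025 m).
It also fails if it takes over 72 s, if anything falls off the work surface, if the arm or the gripper's body presses on something with over 40 N, if the wrist force passes 120 N, or if a joint passes its speed limit or range.

## Robot

A 6-joint arm with a two-finger parallel gripper is mounted at the origin on a cart in front of the work surface, level with it; the furniture and walls round the work are solid. World frame = base frame: x ahead of the robot, y to its left, z up, the work surface at z = 0. Lengths are in mm, angles in rad, forces in N, time in s.
With the tool pointing down it reaches from about 325 to 775 mm from the base axis. Payload 9.3 kg.
Tool frame: the origin (TCP) lies at the very end of the fingers, on their centre line; the grasp point (between the pads) lies 19 mm behind it; z points along the fingers, y is the line along which they close (so a half turn about z gives the same grasp; the last joint's range is limited). The gripper opens to 85 mm and grips with 20 to 120 N. Pads are 22 mm wide; open, the fingers measure 114 mm over their backs; the gripper's body (76 mm by 85 mm) begins 54 mm behind the grasp point. The pads swing forward as they close: fully open they stand 13 mm farther back than shut.
Start: joints at [-1.481, 0.259, 0.021, 1.334, 0, 1.418], TCP at [132.225, -533.866, 195.079] pointing down, gripper open.
Joint ranges: [-3.04, 3.04], [-0.91, 1.82], [-1.04, 1.36], [-1.92, 1.95], [-1.52, 1.45], [-3.14, 3.14]. Speed limits (rad/s): [2.22, 2.22, 2.79, 3.14, 3.14, 3.14].

## Interface

Orientations are given as a unit quaternion [w, x, y, z].
In Python, from station import ctrl gives the robot as it stands.
- The arm moves only by the shell command python3 -m crank 'ROWS'. ROWS is JSON, a list of rows, each an object with "gripper": the finger opening in mm, from 0 to 85.4; "slide": the shift along the tool's x, y, z normalised to -1 to 1, where 1 is 0.15 m, a list of three; "turn": the turn about the tool's z normalised to -1 to 1, where 1 is pi rad. In form: [{"gripper": gripper, "slide": [tx, ty, tz], "turn": turn}, ...]. A call has 1 to 12 rows; each row is the pose to reach, as a shift and turn from the pose commanded when the call began, along the tool's axes at that moment, turning the shorter way round; what a row does not reach only later rows make up. A row lasts 1/12 s, in which the tool goes at most 41.7 mm and 7.16 degrees, less where a joint would pass 70% of its speed; a pose out of reach is approached as far as the arm can. A call with a number of a shift or a turn outside -1 to 1 is refused whole. A call with a gripper value outside its range is refused whole. The fingers move at their own pace and stop on an object; the grip force is fixed at half the most. Time passes only in rows, so rows that repeat a pose let the fingers close. It gives the time, the measured TCP pose, the force, the opening and the grip force at its end, in the units of the state.
- ctrl.get_obs(): the state, without advancing time (a new reading comes with each control period).
- ctrl.snapshot(name): name is "side" or "top"; returns a dict with "img" (400x640x3 uint8, red, green, blue), "fx", "fy", "cx", "cy" (pixels), "position" and "attitude" of the camera in the world. Camera axes: x right, y up, looking along -z (the intrinsics and any distortion apply to the point x, -y, -z); pixel columns grow to the right and rows downward; lengths in mm; the calibration is good to about 2 mm. A picture is of the moment at which its call begins. There is no depth.
- ctrl.job_done(): hands the job in; it is judged then, once.
Trained networks look in the newest picture that a camera, given by its name, has taken for a name from the list of things; names that differ only in an ending like _2 or _b are one class to them, and where a whole thing is asked for, a point or a joint stands for the part that bears it (a point fixed in the world has none). Each returns a list of dicts, best first, with "confidence" (0 to 1); they miss things now and then, are a little off and sometimes report something else, mostly with a low value. They report only what shows in the picture. A call takes as long as a camera call. They do not tell look-alikes from the thing itself.
- ctrl.look_for(camera, name): "pixel" ([column, row] in pixels, amid what is visible of it).
- ctrl.outline_of(camera, name): "region" (400x640 bool, what is visible of it) and "pixel" ([column, row] in pixels, amid what is visible of it).
- ctrl.pinpoint(camera, name): "pixel" ([column, row] in pixels: a listed point, or the origin of a listed thing).
The state is a dict: "t": time; "joint_positions": joint angles; "dq": joint speeds; "joint_efforts": joint torques, N m; "tool_pos": TCP position; "ee_rot": TCP orientation; "wrist_force": force on the tool from outside, world axes, zero at the start; "wrist_torque": the same for the moment, N m; "opening": finger opening in mm; "gripper_force": force on a finger pad.
Only numpy, scipy, OpenCV 4.12 (cv2) and the standard library are available. Lean on these libraries where they do the work, as an engineer would, in place of code of your own. Each camera call takes 0.05 s, during which the arm holds its last target. There are 200 camera calls.

## Working session

There is one attempt and no reset: what is moved stays moved. The work goes in short steps, Python scripts to look and compute and a shell command to move; the robot and the scene stay as the last step left them, time stands still between calls to the robot, and variables do not carry over. Pictures are saved under pics/ and viewed, at most 10 in all, crops included, and the job is handed in when it is done.

```bash
ls; mkdir -p pics; cat > h.py <<'E'
import numpy as np, cv2
from scipy.spatial.transform import Rotation as R
from station import ctrl
def rot(q): return R.from_quat([q[1],q[2],q[3],q[0]]).as_matrix()
def att(a):
    a=np.array(a,float)
    return a if a.shape==(3,3) else rot(a)
def ray(s,px):
    d=np.array([(px[0]-s['cx'])/s['fx'],-(px[1]-s['cy'])/s['fy'],-1.0])
    d=att(s['attitude'])@d
    return np.array(s['position'],float),d/np.linalg.norm(d)
def onz(s,px,z):
    o,d=ray(s,px); return o+d*(z-o[2])/d[2]
def tri(s1,p1,s2,p2):
    o1,d1=ray(s1,p1);o2,d2=ray(s2,p2)
    A=np.stack([d1,-d2],1);t=np.linalg.lstsq(A,o2-o1,rcond=None)[0]
    a=o1+d1*t[0];b=o2+d2*t[1]
    return (a+b)/2,np.linalg.norm(a-b)
def proj(s,P):
    c=att(s['attitude']).T@(np.array(P,float)-s['position'])
    return np.array([s['cx']+s['fx']*c[0]/-c[2],s['cy']-s['fy']*c[1]/-c[2]])
E
python3 - <<'E'
from h import *
S={}
for c in ('top','side'):
    s=ctrl.snapshot(c);S[c]=s
    cv2.imwrite(f'pics/{c}0.png',s['img'][:,:,::-1])
    print(c,{k:v for k,v in s.items() if k!='img'})
for n in ['port_box','mat','tape_measure','end_mill','grease_tin','tube_offcut','cover_pin','cover_knob','keeper_pin','keeper_lug']:
    D={c:ctrl.pinpoint(c,n) for c in S}
    for c in S: print(n,c,[(np.round(d['pixel'],1).tolist(),round(d['confidence'],2)) for d in D[c][:4]])
    if D['top'] and D['side']:
        p,e=tri(S['top'],D['top'][0]['pixel'],S['side'],D['side'][0]['pixel']);print('   ',p.round(1),round(e,1))
print(ctrl.get_obs())
E
```

```text
pics
top {'fx': 512.880072516438, 'fy': 512.880072516438, 'cx': 324.56850480754093, 'cy': 195.2926494637775, 'position': array([ 335.87929532,  -42.69047473, 1429.90706376]), 'attitude': array([ 0.71872401,  0.07786629, -0.07092176, -0.68727196])}
side {'fx': 460.8589065164704, 'fy': 460.8589065164704, 'cx': 315.89303261246044, 'cy': 198.6240601203091, 'position': array([291.08149256, 855.54461394, 784.83491243]), 'attitude': array([-0.17847243, -0.0751598 ,  0.43322551,  0.88023534])}
port_box top [([398.1, 239.1], 0.91)]
port_box side [([377.2, 180.8], 0.9)]
    [ 524.7 -232.2    4.2] 0.1
mat top [([226.2, 248.0], 0.7)]
mat side [([336.3, 302.8], 0.55)]
    [477.2 243.6  11.6] 1.2
tape_measure top []
tape_measure side [([353.2, 169.0], 0.85)]
end_mill top [([394.3, 250.9], 0.59), ([404.0, 137.7], 0.58)]
end_mill side [([290.8, 155.1], 0.76), ([394.0, 178.1], 0.6), ([335.6, 320.8], 0.56)]
    [ 610.2 -154.4  107. ] 281.7
grease_tin top [([215.7, 249.4], 0.8)]
grease_tin side [([331.7, 318.1], 0.92)]
    [474.1 275.3  -1. ] 0.5
tube_offcut top [([304.0, 262.0], 0.54)]
tube_offcut sid
[... 659 characters left out ...]
([-1.48061699e+00,  2.58591433e-01,  2.14858287e-02,  1.33368606e+00,
       -2.29777997e-05,  1.41820889e+00]), 'dq': array([ 4.28364121e-06,  1.94364618e-04, -1.31443285e-03,  8.96409991e-04,
       -8.37723884e-04, -1.77738012e-04]), 'joint_efforts': array([ 1.17909651e-03, -5.55398083e+01,  3.44736850e+01,  1.12608817e-03,
       -1.08445715e-04, -3.71026090e-06]), 'tool_pos': array([ 132.20820089, -533.8674906 ,  195.07779587]), 'ee_rot': array([ 1.97086263e-06,  9.92642077e-01,  1.21085531e-01, -1.15560143e-05]), 'wrist_force': array([-0.26415741, -0.97042456,  0.18721352]), 'wrist_torque': array([0.02628196, 0.00802868, 0.04713621]), 'gripper_force': 0.0, 'opening': 85.58518461114795}
```

```bash
python3 - <<'E'
import cv2
t=cv2.imread('pics/top0.png');cv2.imwrite('pics/t1.png',cv2.resize(t[110:310,190:450],None,fx=3,fy=3,interpolation=cv2.INTER_CUBIC))
t=cv2.imread('pics/side0.png');cv2.imwrite('pics/s1.png',cv2.resize(t[80:340,240:480],None,fx=2.3,fy=2.3,interpolation=cv2.INTER_CUBIC))
E
```

```text
(no output)
```

View pics/t1.png

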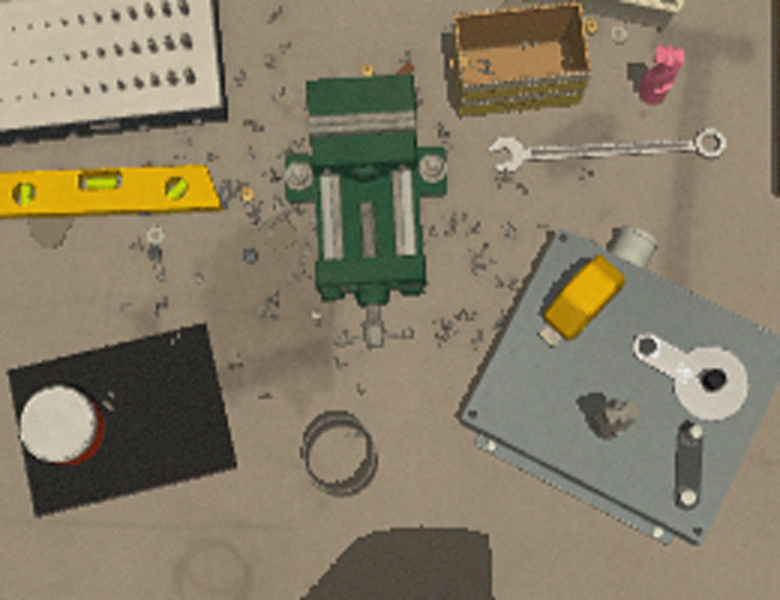

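View pics/s1.png

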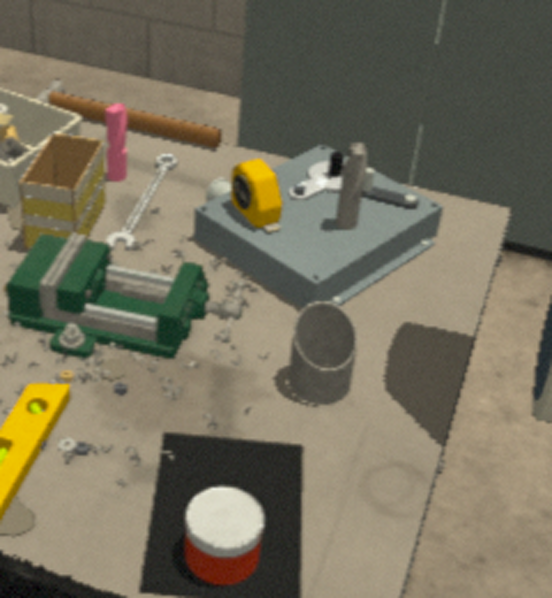

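```bash
python3 - <<'E'
from h import *
from scipy.optimize import least_squares
t=ctrl.snapshot('top');s=ctrl.snapshot('side')
pts=[('pin',(35,0),50.5,t,(405.7,226)),('pin s',(35,0),50.5,s,(368.2,160.2)),('kpin',(-70,-90),50.5,t,(190+688/3,110+497/3)),
('knobtop',(35,-65),80,t,(190+714/3,110+379/3)),('c1',(100,120),45,t,(375.7,188.3)),('c2',(-100,120),45,t,(344.7,249.3)),
('knob side',(35,-65),65,s,(385.2,152.7)),('kpin s',(-70,-90),50.5,s,(240+411/2.3,80+198/2.3))]
W=np.array([onz(c,p,z)[:2] for _,_,z,c,p in pts])
L=np.array([p[1] for p in pts],float)
def f(x):
    c,n=np.cos(x[2]),np.sin(x[2]);return (L@np.array([[c,n],[-n,c]])+x[:2]-W)
r=least_squares(lambda x:f(x).ravel(),[525,-232,-.47],loss='soft_l1',f_scale=4)
print('box',r.x); 
for p,w,e in zip(pts,W,f(r.x)): print(p[0],w.round(1),e.round(1))
x=r.x;c,n=np.cos(x[2]),np.sin(x[2]);B=np.array([[c,-n],[n,c]])
for nm,l in [('cpin',(35,0)),('knob',(35,-65)),('kpin',(-70,-90)),('em nominal',(-45,5)),('tape nom',(40,68))]: print(nm,B@l+x[:2])
# end mill by outline
for cam,c in (('top',t),('side',s)):
    for d in ctrl.outline_of(cam,'end_mill'):
        m=np.argwhere(d['region'])[:,::-1]; print(cam,np.round(d['pixel'],1),round(d['confidence'],2),m.min(0),m.max(0),len(m))
    for d in ctrl.outline_of(cam,'mat')[:1]:
        q=cv2.minAreaRect(np.argwhere(d['region'])[:,::-1].astype(np.float32));bx=cv2.boxPoints(q)
        print('mat',cam,[onz(c,p,4)[:2].round(0).tolist() for p in bx])
for nm,c,p in [('em base s',s,(391,177.5)),('em base s',s,(394,178.1)),('em base t',t,(394.3,250.9))]: print(nm,onz(c,p,45))
print('em top',onz(s,(394.3,145.2),155),onz(t,(397,247.5),155), tri(t,(397,247.5),s,(394.3,145.2)))
for nm,z,a,b in [('lug',80,(190+696/3,110+431/3),(240+368/2.3,80+172/2.3)),('knob top',80,(190+714/3,110+379/3),(240+336/2.3,80+155/2.3))]: print(nm,onz(t,a,z),onz(s,b,z),tri(t,a,s,b))
mt=[onz(t,(190+a/3,110+b/3),4)[:2] for a,b in ((8,370),(206,324),(236,467),(37,516))];print('mat c',np.mean(mt,0),mt)
for n in ('tube_offcut','grease_tin','tape_measure'):print(n,[onz(s,d['pixel'],0 if n!='tape_measure' else 45).round(0) for d in ctrl.pinpoint('side',n)[:1]])
E
```

```text
box [ 5.23055308e+02 -2.31558512e+02 -4.28548617e-01]
pin [ 555.3 -246.1] [-0.4  0. ]
pin s [ 564.3 -257. ] [-9.4 10.9]
kpin [ 423.5 -283.9] [-1.5 -0.4]
knobtop [ 525.6 -300.9] [ 2.3 -4.3]
c1 [ 657.9 -162.7] [ 6.  -1.2]
c2 [485.3 -83.3] [-3.3  2.4]
knob side [ 525.  -294.4] [  2.9 -10.8]
kpin s [ 421.6 -287.3] [0.4 3. ]
cpin [ 554.89025168 -246.10280031]
knob [ 527.87942975 -305.22483934]
kpin [ 421.98581981 -284.33121893]
em nominal [ 484.20242072 -208.31086263]
tape nom [ 587.69557609 -186.32980733]
top [394.7 248.7] 0.73 [387 243] [400 255] 132
top [407.7 130.6] 0.55 [403 125] [417 144] 183
top [234.8 248.7] 0.25 [193 219] [268 281] 2764
mat top [[521.0, 349.0], [570.0, 160.0], [431.0, 121.0], [383.0, 306.0]]
side [396.2 161.5] 0.92 [386 142] [398 179] 344
side [289. 142.] 0.73 [285 124] [295 158] 315
side [378.  159.3] 0.42 [366 146] [388 166] 257
mat side [[514.0, 348.0], [577.0, 165.0], [423.0, 122.0], [383.0, 309.0]]
em base s [ 481.51710431 -206.63256917   45.        ]
em base s [ 473.05110687 -207.24028224   45.        ]
em base t [ 486.94988591 -217.05868613   45.        ]

[... 151 characters left out ...]
p.float64(1.6353452878526604))
lug [ 479.1215473  -285.36880956   80.        ] [ 478.23928049 -277.19657924   80.        ] (array([ 479.74411666, -286.39654426,   74.27518245]), np.float64(0.0302100270658572))
knob top [ 525.61265831 -300.94587396   80.        ] [ 525.62247991 -299.88905994   80.        ] (array([ 525.78883714, -301.07691848,   79.27289668]), np.float64(0.14783911790527143))
mat c [474.98840415 232.56370559] [array([515.37998604, 342.73826216]), array([567.03488248, 160.9715231 ]), array([435.10421579, 123.71430515]), array([382.43453231, 302.83073194])]
tube_offcut [array([444.,  31.,   0.])]
grease_tin [array([470., 278.,   0.])]
tape_measure [array([ 592., -190.,   45.])]
```

```bash
cat > fit.py <<'E'
from h import *
from scipy.optimize import minimize
def cyl(s,x,y,z0,z1,r):
    a=np.linspace(0,2*np.pi,24)
    P=[proj(s,(x+r*np.cos(k),y+r*np.sin(k),z)) for k in a for z in (z0,z1)]
    m=np.zeros((1600,2560),np.uint8)
    cv2.fillConvexPoly(m,cv2.convexHull(np.round((np.array(P)+.5)*4).astype(np.int32)),1)
    return cv2.resize(m.astype(np.float32),(640,400),interpolation=cv2.INTER_AREA)
def fit(views,x0,z0,z1,r):
    f=lambda p:sum(np.abs(cyl(s,*p,z0,z1,r)-m).sum() for s,m in views)
    o=minimize(f,x0,method='Nelder-Mead',options=dict(initial_simplex=[x0,np.add(x0,(8,0)),np.add(x0,(0,8))]))
    return o.x.round(1),o.fun
E
python3 - <<'E'
from fit import *
V=[]
for cam,near in (('top',(394.7,248.7)),('side',(394,161))):
    s=ctrl.snapshot(cam)
    d=min(ctrl.outline_of(cam,'end_mill'),key=lambda d:np.hypot(*np.subtract(d['pixel'],near)))
    V.append((s,d['region'].astype(np.float32)))
for z in (40,45,50): print(z,fit(V,[483,-206],z,z+110,14))
print('top',fit(V[:1],[483,-206],45,155,14),'side',fit(V[1:],[483,-206],45,155,14))
print(ctrl.get_obs()['t'])
E
python3 -m crank '[{"gripper":60,"slide":[0.93,-0.52,0],"turn":0},{"gripper":60,"slide":[0.93,-0.52,0],"turn":0},{"gripper":60,"slide":[0.93,-0.52,0],"turn":0},{"gripper":60,"slide":[0.93,-0.52,0],"turn":0},{"gripper":60,"slide":[0.93,-0.52,0],"turn":0},{"gripper":60,"slide":[0.93,-0.52,0],"turn":0}]'
```

```text
40 (array([ 486.6, -209.7]), np.float64(108.0))
45 (array([ 486. , -207.4]), np.float64(105.0))
50 (array([ 485.2, -207.5]), np.float64(114.375))
top (array([ 482.4, -204.4]), np.float64(41.1875)) side (array([ 487.3, -213.7]), np.float64(61.75))
1.75
t: 2.25
tool_pos: [250.1, -423.5, 195.5]
ee_rot: [0.0, 0.992, 0.123, 0.0]
wrist_force: [-0.0, -0.4, 0.4]
opening: 60.2
gripper_force: 0.0
```

```bash
python3 -m crank '[{"gripper":60,"slide":[0.94,-0.51,0],"turn":0},{"gripper":60,"slide":[0.94,-0.51,0],"turn":0},{"gripper":60,"slide":[0.94,-0.51,0],"turn":0},{"gripper":60,"slide":[0.94,-0.51,0],"turn":0},{"gripper":60,"slide":[0.94,-0.51,0],"turn":0}]'
python3 -m crank '[{"gripper":60,"slide":[0.94,-0.51,0],"turn":0},{"gripper":60,"slide":[0.94,-0.51,0],"turn":0},{"gripper":60,"slide":[0.94,-0.51,0],"turn":0},{"gripper":60,"slide":[0.94,-0.51,0],"turn":0},{"gripper":60,"slide":[0.94,-0.51,0],"turn":0},{"gripper":60,"slide":[0.94,-0.51,0],"turn":0},{"gripper":60,"slide":[0.94,-0.51,0],"turn":0}]'
python3 - <<'E'
from h import *
o=ctrl.get_obs();print(o['tool_pos'],rot(o['ee_rot']).T@(np.array([485,-208,93])-o['tool_pos'])/150)
s=ctrl.snapshot('side');cv2.imwrite('pics/a.png',cv2.resize(s['img'][60:240,300:460,::-1],None,fx=3,fy=3))
E
```

```text
t: 2.67
tool_pos: [370.2, -313.8, 195.2]
ee_rot: [-0.0, 0.992, 0.123, 0.001]
wrist_force: [-1.1, 0.6, 0.8]
opening: 60.0
gripper_force: 0.0
t: 3.25
tool_pos: [485.5, -209.3, 194.8]
ee_rot: [0.0, 0.993, 0.121, -0.0]
wrist_force: [-0.0, -0.8, 0.5]
opening: 60.3
gripper_force: 0.0
[ 485.50138586 -209.2844786   194.77145093] [-0.00070247 -0.00910307  0.67847718]
```

View pics/a.png

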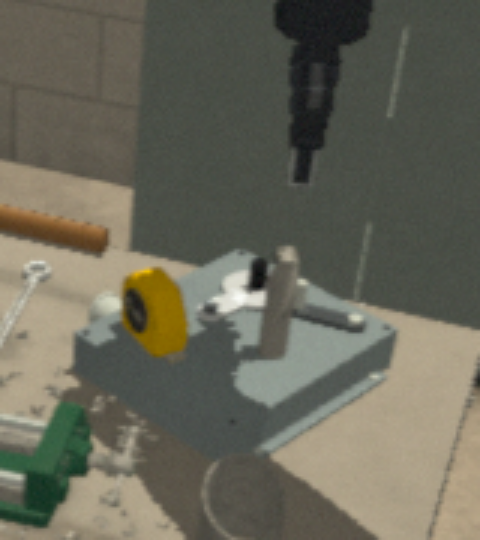

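The fingers (tip at crop 301,180) line up with the mill's axis (top at 285,245), so I descend and grip.

```bash
python3 -m crank '[{"gripper":60,"slide":[0,0,0.2],"turn":0},{"gripper":60,"slide":[0,0,0.4],"turn":0},{"gripper":60,"slide":[0,0,0.55],"turn":0},{"gripper":60,"slide":[0,0,0.68],"turn":0},{"gripper":60,"slide":[0,0,0.68],"turn":0},{"gripper":60,"slide":[0,0,0.68],"turn":0},{"gripper":60,"slide":[0,0,0.68],"turn":0}]'
python3 -m crank '[{"gripper":10,"slide":[0,0,0],"turn":0},{"gripper":10,"slide":[0,0,0],"turn":0},{"gripper":10,"slide":[0,0,0],"turn":0},{"gripper":10,"slide":[0,0,0],"turn":0},{"gripper":10,"slide":[0,0,0],"turn":0},{"gripper":10,"slide":[0,0,0],"turn":0},{"gripper":10,"slide":[0,0,0],"turn":0},{"gripper":10,"slide":[0,0,0],"turn":0},{"gripper":10,"slide":[0,0,0],"turn":0},{"gripper":10,"slide":[0,0,0],"turn":0}]'
```

```text
t: 3.88
tool_pos: [485.9, -209.6, 94.4]
ee_rot: [0.001, 0.993, 0.12, 0.001]
wrist_force: [-0.4, 0.1, 0.8]
opening: 60.1
gripper_force: 0.0
t: 4.72
tool_pos: [486.4, -208.7, 94.4]
ee_rot: [0.001, 0.993, 0.121, 0.001]
wrist_force: [-1.5, 0.5, 6.1]
opening: 26.3
gripper_force: 58.8
```

```bash
python3 -m crank '[{"gripper":10,"slide":[0,0,-0.1],"turn":0},{"gripper":10,"slide":[0,0,-0.3],"turn":0},{"gripper":10,"slide":[0,0,-0.55],"turn":0},{"gripper":10,"slide":[0,0,-0.8],"turn":0},{"gripper":10,"slide":[0,0,-0.8],"turn":-0.04},{"gripper":10,"slide":[0,0,-0.8],"turn":-0.08},{"gripper":10,"slide":[0,0,-0.8],"turn":-0.12},{"gripper":10,"slide":[0,0,-0.8],"turn":-0.16},{"gripper":10,"slide":[0,0,-0.8],"turn":-0.2},{"gripper":10,"slide":[0,0,-0.8],"turn":-0.24},{"gripper":10,"slide":[0,0,-0.8],"turn":-0.28},{"gripper":10,"slide":[0,0,-0.8],"turn":-0.28}]'
python3 - <<'E'
from fit import *
o=ctrl.get_obs();print(o['tool_pos'],rot(o['ee_rot']).T@(np.array([490,182,214])-o['tool_pos'])/150, o['joint_positions'])
s=ctrl.snapshot('side');cv2.imwrite('pics/b.png',cv2.resize(s['img'][20:220,300:460,::-1],None,fx=3,fy=3))
E
```

```text
t: 5.72
tool_pos: [485.6, -208.1, 213.0]
ee_rot: [-0.0, 0.845, 0.535, -0.0]
wrist_force: [0.2, 0.1, -5.2]
opening: 26.1
gripper_force: 60.4
[ 485.64864178 -208.05918136  212.99428546] [ 2.36264244 -1.08665715 -0.005933  ] [-5.63658090e-01  2.17247033e-01  1.10754557e-02  1.36519231e+00
 -1.28895944e-06  1.44937565e+00]
```

View pics/b.png

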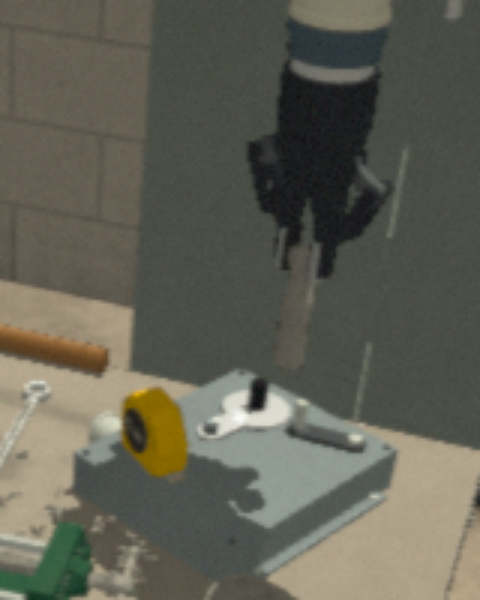

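The mill hangs upright in the jaws (crop 293,310), and the box, tape, cover and keeper are undisturbed. I carry it to the mat.

```bash
R='x'; python3 -m crank '[{"gripper":10,"slide":[0.2,-0.09,0],"turn":0},{"gripper":10,"slide":[0.4,-0.18,0],"turn":0},{"gripper":10,"slide":[0.6,-0.27,0],"turn":0},{"gripper":10,"slide":[0.79,-0.36,0],"turn":0}]'
python3 -m crank '[{"gripper":10,"slide":[0.2,-0.09,0],"turn":0},{"gripper":10,"slide":[0.4,-0.18,0],"turn":0},{"gripper":10,"slide":[0.6,-0.27,0],"turn":0},{"gripper":10,"slide":[0.79,-0.36,0],"turn":0}]'
python3 -m crank '[{"gripper":10,"slide":[0.2,-0.09,0],"turn":0},{"gripper":10,"slide":[0.4,-0.18,0],"turn":0},{"gripper":10,"slide":[0.6,-0.27,0],"turn":0},{"gripper":10,"slide":[0.7,-0.33,0],"turn":0},{"gripper":10,"slide":[0.79,-0.36,0],"turn":0},{"gripper":10,"slide":[0.79,-0.36,0],"turn":0},{"gripper":10,"slide":[0.79,-0.36,0],"turn":0},{"gripper":10,"slide":[0.79,-0.36,0],"turn":0}]'
python3 - <<'E'
from fit import *
o=ctrl.get_obs();print(o['t'],o['tool_pos'],o['opening'],o['gripper_force'],o['ee_rot'])
s=ctrl.snapshot('side');cv2.imwrite('pics/c.png',cv2.resize(s['img'][100:400,200:500,::-1],None,fx=2,fy=2))
print([ (d['pixel'],d['confidence']) for d in ctrl.pinpoint('side','end_mill')])
for z in (118,122,126,110): print(z,proj(s,(*o['tool_pos'][:2],z)).round(1))
E
```

```text
t: 6.1
tool_pos: [488.2, -76.7, 213.0]
ee_rot: [-0.0, 0.848, 0.53, -0.0]
wrist_force: [1.3, 0.1, -3.8]
opening: 26.1
gripper_force: 60.3
t: 6.43
tool_pos: [490.9, 53.8, 213.2]
ee_rot: [0.0, 0.848, 0.53, 0.0]
wrist_force: [0.2, -0.1, -4.6]
opening: 26.3
gripper_force: 60.3
t: 7.1
tool_pos: [493.8, 182.0, 213.0]
ee_rot: [0.0, 0.847, 0.531, -0.0]
wrist_force: [-0.6, -0.9, -4.5]
opening: 26.3
gripper_force: 60.3
7.1 [493.79947388 181.95588017 212.98910546] 26.27314257853491 60.27254104614258 [ 6.62157223e-05  8.47173438e-01  5.31316395e-01 -2.21381352e-04]
[([342.7, 232.4], 0.83), ([287.6, 154.8], 0.54)]
118 [341.3 245.6]
122 [341.4 244.2]
126 [341.5 242.8]
110 [341.1 248.4]
```

View pics/c.png

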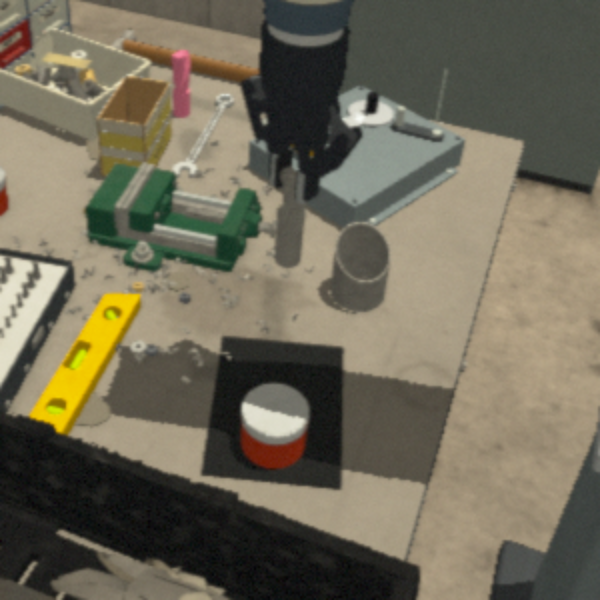

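```bash
python3 - <<'E'
from h import *
s=ctrl.snapshot('side');t=ctrl.snapshot('top')
print('a tip',proj(s,(485.5,-209.3,195)),'obs 400,120')
print('b tip',proj(s,(485.6,-208,213)),'obs ~404,108; bottom',proj(s,(485.6,-208,164)),'obs 396.7,141.7')
print('c tip',proj(s,(493.8,182,213)),'obs 352,197; bottom', proj(s,(493.8,182,164)),'obs 344.5,232.5')
cv2.imwrite('pics/d.png',cv2.resize(t['img'][170:300,160:360,::-1],None,fx=3,fy=3,interpolation=cv2.INTER_CUBIC))
print('t tip',proj(t,(493.8,182,213)),'bottom',proj(t,(493.8,182,164)))
print(onz(s,(344.5,232.5),164))
E
```

```text
a tip [396.81790153 129.54293387] obs 400,120
b tip [397.5611009  123.61308511] obs ~404,108; bottom [395.13456702 140.08530856] obs 396.7,141.7
c tip [344.02243255 210.42816649] obs 352,197; bottom [342.57853536 229.12534788] obs 344.5,232.5
t tip [236.25909928 233.299811  ] bottom [239.68036858 236.00121304]
[486.81516449 190.05900467 164.        ]
```

View pics/d.png

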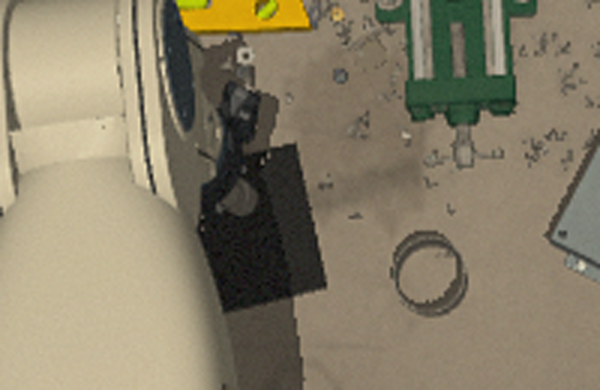

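The mill is upright over the mat's free half: base expected at z≈164 and side-view base at px (344.5, 232), which agree. I lower it.

```bash
python3 -m crank '[{"gripper":10,"slide":[0,0,0.15],"turn":0},{"gripper":10,"slide":[0,0,0.35],"turn":0},{"gripper":10,"slide":[0,0,0.55],"turn":0},{"gripper":10,"slide":[0,0,0.75],"turn":0},{"gripper":10,"slide":[0,0,0.88],"turn":0},{"gripper":10,"slide":[0,0,0.96],"turn":0},{"gripper":10,"slide":[0,0,0.98],"turn":0},{"gripper":10,"slide":[0,0,0.98],"turn":0}]'
python3 -m crank '[{"gripper":10,"slide":[0,0,0.02],"turn":0},{"gripper":10,"slide":[0,0,0.04],"turn":0},{"gripper":10,"slide":[0,0,0.055],"turn":0},{"gripper":10,"slide":[0,0,0.06],"turn":0},{"gripper":10,"slide":[0,0,0.06],"turn":0}]'
```

```text
t: 7.97
tool_pos: [493.6, 181.8, 65.6]
ee_rot: [-0.0, 0.847, 0.532, -0.001]
wrist_force: [0.3, -0.5, -3.5]
opening: 26.1
gripper_force: 60.2
t: 8.38
tool_pos: [494.0, 182.3, 57.2]
ee_rot: [0.0, 0.847, 0.532, 0.0]
wrist_force: [-0.4, 0.1, -4.6]
opening: 26.3
gripper_force: 60.2
```

Small steps until the wrist force shows contact.

```bash
python3 -m crank '[{"gripper":10,"slide":[0,0,0.01],"turn":0},{"gripper":10,"slide":[0,0,0.02],"turn":0},{"gripper":10,"slide":[0,0,0.02],"turn":0},{"gripper":10,"slide":[0,0,0.02],"turn":0}]'
python3 -m crank '[{"gripper":10,"slide":[0,0,0.007],"turn":0},{"gripper":10,"slide":[0,0,0.014],"turn":0},{"gripper":10,"slide":[0,0,0.014],"turn":0},{"gripper":10,"slide":[0,0,0.014],"turn":0}]'
```

```text
t: 8.72
tool_pos: [493.9, 182.3, 54.0]
ee_rot: [-0.0, 0.847, 0.532, -0.0]
wrist_force: [-0.1, -0.6, -4.7]
opening: 26.0
gripper_force: 60.2
t: 9.05
tool_pos: [494.5, 182.5, 53.4]
ee_rot: [0.0, 0.847, 0.532, 0.001]
wrist_force: [-3.0, -0.3, 8.8]
opening: 26.5
gripper_force: 61.9
```

```bash
python3 -m crank '[{"gripper":50,"slide":[0,0,-0.005],"turn":0},{"gripper":50,"slide":[0,0,-0.005],"turn":0},{"gripper":50,"slide":[0,0,-0.005],"turn":0},{"gripper":50,"slide":[0,0,-0.005],"turn":0},{"gripper":50,"slide":[0,0,-0.005],"turn":0},{"gripper":50,"slide":[0,0,-0.2],"turn":0},{"gripper":50,"slide":[0,0,-0.4],"turn":0},{"gripper":50,"slide":[0,0,-0.6],"turn":0},{"gripper":50,"slide":[0,0,-0.8],"turn":0},{"gripper":50,"slide":[0,0,-1],"turn":0},{"gripper":50,"slide":[0,0,-1],"turn":0}]'
python3 - <<'E'
from fit import *
s=ctrl.snapshot('side')
o=ctrl.get_obs();print(o['t'],o['tool_pos'],o['joint_positions'][[0,5]])
d=ctrl.outline_of('side','end_mill')
for k in d: print(k['pixel'],k['confidence'])
k=min(d,key=lambda k:np.hypot(*np.subtract(k['pixel'],(341,270))))
print(fit([(s,k['region'].astype(np.float32))],[494,182],4,114,14))
cv2.imwrite('pics/e.png',cv2.resize(s['img'][100:400,200:500,::-1],None,fx=2,fy=2))
E
```

```text
t: 9.97
tool_pos: [496.0, 182.7, 207.6]
ee_rot: [0.001, 0.847, 0.532, 0.004]
wrist_force: [0.7, 0.1, -0.8]
opening: 49.8
gripper_force: 0.0
10.0167 [495.39015823 182.5725631  204.76346749] [0.1940685  2.21324263]
[340.4, 269.4] 0.68
[288.1, 140.6] 0.64
(array([494.2, 181.3]), np.float64(105.9375))
```

View pics/e.png

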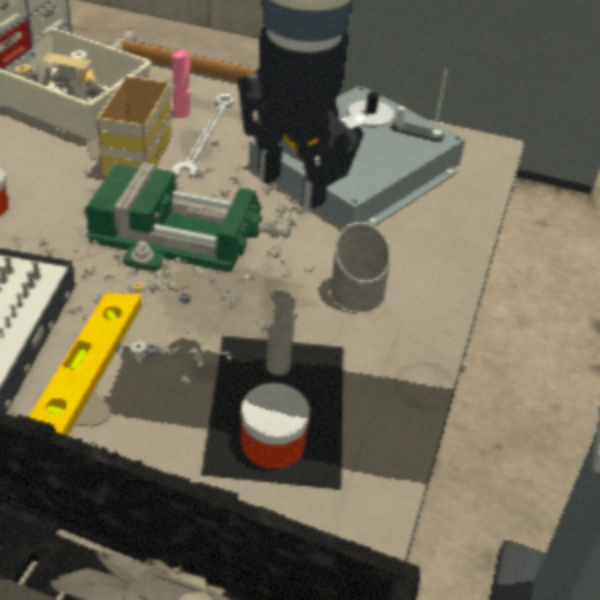

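The mill stands upright on the mat at crop (281,335), fitted at (494,181), with the tin and tube undisturbed. Next I work out the way to the keeper lug.

```bash
cat > go.py <<'E'
from h import *
import sys
o=ctrl.get_obs();A=rot(o['ee_rot']);x=A[:,0];yaw=np.arctan2(x[1],x[0])
print('t',round(o['t'],2),'at',o['tool_pos'].round(1),'yaw',yaw.round(3))
for a in sys.argv[1:]:
    v=[float(k) for k in a.split(',')]
    d=A.T@(np.array(v[:3])-o['tool_pos'])/150
    tr=-((v[3]-yaw+np.pi)%(2*np.pi)-np.pi)/np.pi if len(v)>3 else 0
    print(a,'->',d.round(3),'turn',round(tr,3))
E
python3 go.py 481,-256,200 
```

```text
t 10.07 at [494.5 182.4 202.8] yaw 1.122
481,-256,200 -> [-2.673  1.186  0.017] turn 0
```

```bash
python3 -m crank '[{"gripper":0,"slide":[-0.89,0.395,0],"turn":0},{"gripper":0,"slide":[-0.89,0.395,0],"turn":0},{"gripper":0,"slide":[-0.89,0.395,0],"turn":0},{"gripper":0,"slide":[-0.89,0.395,0],"turn":0}]'
python3 -m crank '[{"gripper":0,"slide":[-0.89,0.395,0],"turn":0},{"gripper":0,"slide":[-0.89,0.395,0],"turn":0},{"gripper":0,"slide":[-0.89,0.395,0],"turn":0},{"gripper":0,"slide":[-0.89,0.395,0],"turn":0}]'
python3 -m crank '[{"gripper":0,"slide":[-0.89,0.395,0],"turn":0},{"gripper":0,"slide":[-0.89,0.395,0],"turn":0},{"gripper":0,"slide":[-0.89,0.395,0],"turn":0},{"gripper":0,"slide":[-0.89,0.395,0],"turn":0},{"gripper":0,"slide":[-0.89,0.395,0],"turn":0},{"gripper":0,"slide":[-0.89,0.395,0],"turn":0}]'
python3 - <<'E'
from h import *
s=ctrl.snapshot('side')
for n in ('cover_knob','keeper_lug'):
    for d in ctrl.pinpoint('side',n): print(n,np.round(d['pixel'],1),round(d['confidence'],2),onz(s,d['pixel'],65).round(1))
E
python3 go.py 483,-256,110 483,-256,58
```

```text
t: 10.4
tool_pos: [488.4, 33.3, 200.3]
ee_rot: [-0.0, 0.847, 0.532, -0.001]
wrist_force: [0.9, -0.3, 0.5]
opening: 1.5
gripper_force: 0.0
t: 10.73
tool_pos: [484.0, -113.1, 200.2]
ee_rot: [-0.001, 0.847, 0.531, -0.001]
wrist_force: [0.6, -0.3, -0.1]
opening: 0.2
gripper_force: 0.0
t: 11.23
tool_pos: [479.7, -256.5, 200.0]
ee_rot: [-0.002, 0.847, 0.531, -0.001]
wrist_force: [-0.3, 0.1, -0.6]
opening: -0.1
gripper_force: 0.0
cover_knob [384.7 150.8] 0.77 [ 529.2 -304.1   65. ]
keeper_lug [403.6 159.2] 0.68 [ 466.8 -282.3   65. ]
t 11.38 at [ 480.3 -254.5  201.4] yaw 1.123
483,-256,110 -> [-0.001  0.021  0.609] turn 0
483,-256,58 -> [-0.001  0.022  0.956] turn 0
```

```bash
python3 -m crank '[{"gripper":0,"slide":[0,0.02,0.2],"turn":0},{"gripper":0,"slide":[0,0.02,0.4],"turn":0},{"gripper":0,"slide":[0,0.02,0.6],"turn":0},{"gripper":0,"slide":[0,0.02,0.75],"turn":0},{"gripper":0,"slide":[0,0.02,0.85],"turn":0},{"gripper":0,"slide":[0,0.02,0.92],"turn":0},{"gripper":0,"slide":[0,0.02,0.95],"turn":0},{"gripper":0,"slide":[0,0.02,0.95],"turn":0},{"gripper":0,"slide":[0,0.02,0.95],"turn":0}]'
python3 - <<'E'
import numpy as np
P=np.array([422,-284.3])
for th in np.arange(0,-1.31,-.15):
    lug=P+56*np.array([np.cos(th),np.sin(th)]); tg=np.array([np.sin(th),-np.cos(th)])
    c=lug-tg*18; c=c+0; print(round(th,2),lug.round(0),c.round(1),end=' ')
    import subprocess
print()
E
python3 go.py 483,-270,58 481,-281,58 478,-291,58 474,-301,58 470,-310,58 464,-319,58 458,-326,58
```

```text
t: 12.13
tool_pos: [483.6, -256.4, 60.0]
ee_rot: [0.0, 0.846, 0.533, 0.0]
wrist_force: [-0.5, -1.0, 0.2]
opening: -0.2
gripper_force: 0.0
0.0 [ 478. -284.] [ 478.  -266.3] -0.15 [ 477. -293.] [ 480.1 -274.9] -0.3 [ 475. -301.] [ 480.8 -283.7] -0.45 [ 472. -309.] [ 480.3 -292.5] -0.6 [ 468. -316.] [ 478.4 -301.1] -0.75 [ 463. -322.] [ 475.2 -309.3] -0.9 [ 457. -328.] [ 470.9 -317. ] -1.05 [ 450. -333.] [ 465.5 -323.9] -1.2 [ 442. -336.] [ 459.1 -330. ] 
t 12.13 at [ 483.6 -256.4   60. ] yaw 1.124
483,-270,58 -> [-0.083  0.036  0.013] turn 0
481,-281,58 -> [-0.155  0.055  0.013] turn 0
478,-291,58 -> [-0.224  0.066  0.013] turn 0
474,-301,58 -> [-0.296  0.071  0.013] turn 0
470,-310,58 -> [-0.361  0.073  0.013] turn 0
464,-319,58 -> [-0.433  0.063  0.013] turn 0
458,-326,58 -> [-0.492  0.047  0.013] turn 0
```

```bash
python3 -m crank '[{"gripper":0,"slide":[-0.08,0.03,0.01],"turn":0},{"gripper":0,"slide":[-0.12,0.045,0.01],"turn":0},{"gripper":0,"slide":[-0.16,0.055,0.01],"turn":0},{"gripper":0,"slide":[-0.195,0.06,0.01],"turn":0},{"gripper":0,"slide":[-0.23,0.066,0.01],"turn":0},{"gripper":0,"slide":[-0.265,0.07,0.01],"turn":0},{"gripper":0,"slide":[-0.3,0.072,0.01],"turn":0},{"gripper":0,"slide":[-0.33,0.073,0.01],"turn":0},{"gripper":0,"slide":[-0.36,0.073,0.01],"turn":0},{"gripper":0,"slide":[-0.4,0.068,0.01],"turn":0},{"gripper":0,"slide":[-0.435,0.06,0.01],"turn":0},{"gripper":0,"slide":[-0.47,0.05,0.01],"turn":0}]'
python3 -m crank '[{"gripper":0,"slide":[-0.04,-0.015,0],"turn":0},{"gripper":0,"slide":[-0.07,-0.035,0],"turn":0},{"gripper":0,"slide":[-0.09,-0.05,0],"turn":0},{"gripper":0,"slide":[-0.09,-0.05,0],"turn":0}]'
python3 go.py 480,-300,180
```

```text
t: 13.13
tool_pos: [459.1, -324.2, 58.0]
ee_rot: [0.0, 0.847, 0.532, -0.0]
wrist_force: [0.1, 0.7, 0.3]
opening: -0.2
gripper_force: 0.0
t: 13.47
tool_pos: [446.0, -333.0, 58.0]
ee_rot: [-0.0, 0.847, 0.532, -0.0]
wrist_force: [-0.0, 0.5, 0.3]
opening: -0.2
gripper_force: 0.0
t 13.47 at [ 446. -333.   58.] yaw 1.122
480,-300,180 -> [ 0.296  0.108 -0.813] turn 0
```

```bash
python3 -m crank '[{"gripper":0,"slide":[0.04,0.04,-0.2],"turn":0},{"gripper":0,"slide":[0.04,0.04,-0.4],"turn":0},{"gripper":0,"slide":[0.04,0.04,-0.6],"turn":0},{"gripper":0,"slide":[0.04,0.04,-0.85],"turn":-0.04},{"gripper":0,"slide":[0.04,0.04,-0.85],"turn":-0.08},{"gripper":0,"slide":[0.04,0.04,-0.85],"turn":-0.12},{"gripper":0,"slide":[0.04,0.04,-0.85],"turn":-0.16},{"gripper":0,"slide":[0.04,0.04,-0.85],"turn":-0.2},{"gripper":0,"slide":[0.04,0.04,-0.85],"turn":-0.24},{"gripper":0,"slide":[0.04,0.04,-0.85],"turn":-0.28},{"gripper":0,"slide":[0.04,0.04,-0.85],"turn":-0.32},{"gripper":0,"slide":[0.04,0.04,-0.85],"turn":-0.34}]'
python3 - <<'E'
from h import *
s=ctrl.snapshot('side');cv2.imwrite('pics/f.png',cv2.resize(s['img'][60:240,300:460,::-1],None,fx=3,fy=3))
for n in ('cover_knob','keeper_lug','keeper_pin','tape_measure'):
    for d in ctrl.pinpoint('side',n): print(n,np.round(d['pixel'],1),round(d['confidence'],2),onz(s,d['pixel'],65 if n[-1] in 'bg' else 50).round(1))
E
python3 go.py 555,-317,185
```

```text
t: 14.47
tool_pos: [454.9, -329.6, 185.5]
ee_rot: [-0.0, 0.455, 0.891, 0.0]
wrist_force: [-0.1, 0.4, 0.5]
opening: 0.1
gripper_force: 0.0
cover_knob [384.5 152.3] 0.86 [ 527.5 -295.7   65. ]
keeper_lug [403.8 160.1] 0.69 [ 465.2 -277.9   65. ]
keeper_pin [417.2 166.8] 0.53 [ 424.8 -282.7   50. ]
tape_measure [354.5 174.1] 0.79 [ 578.5 -173.5   50. ]
tape_measure [338.5 302.4] 0.45 [463.6 271.3  50. ]
t 14.72 at [ 454.8 -329.8  185.5] yaw 2.188
555,-317,185 -> [-0.317  0.594  0.003] turn 0
```

View pics/f.png

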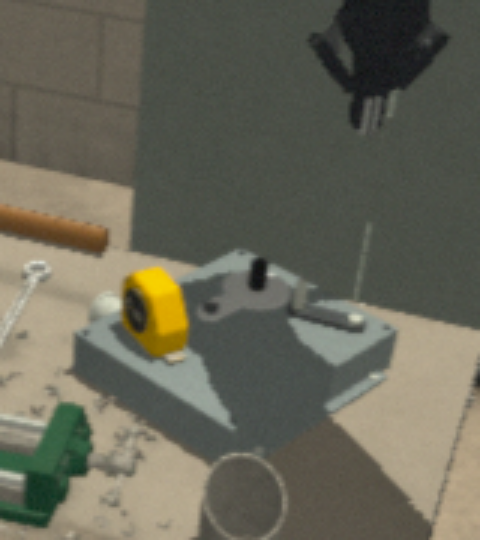

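```bash
python3 - <<'E'
from h import *
s=ctrl.snapshot('side');t=ctrl.snapshot('top')
for z in (185.5,205,225): print(z,proj(s,(454.9,-329.7,z)).round(1),proj(t,(454.9,-329.7,z)).round(1))
im=np.hstack([cv2.resize(s['img'][60:140,370:470],None,fx=4,fy=4),cv2.resize(t['img'][230:310,380:480],None,fx=4,fy=4)])
cv2.imwrite('pics/g.png',im[:,:,::-1])
for k in ('keeper_lug','cover_knob'):print(k,[(np.round(d['pixel'],1),d['confidence'],onz(t,d['pixel'],65).round(0)) for d in ctrl.pinpoint('top',k)])
E
```

```text
185.5 [417.9 115.4] [448.2 260.2]
205 [419. 109.] [450.1 259.5]
225 [420.1 102.4] [452.1 258.8]
keeper_lug [(array([420.2, 256.5]), 0.63, array([ 473., -283.,   65.]))]
cover_knob [(array([428.2, 234.7]), 0.72, array([ 532., -304.,   65.]))]
```

View pics/g.png

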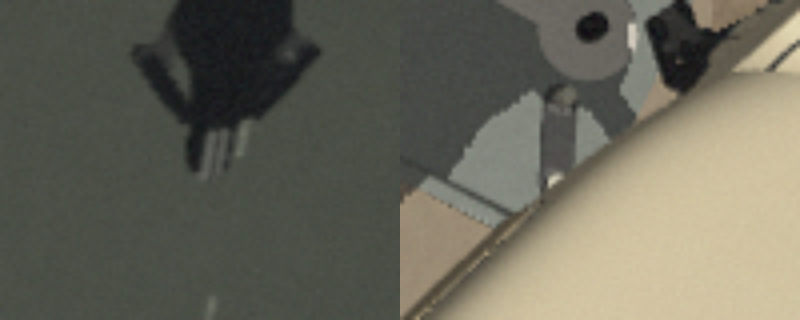

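The side view puts the fingertips at px (421,105). The reported TCP would project to (418,115), so the tips really sit about 30 mm above the reported TCP. That explains passing over the lug: the keeper hasn't moved. I return and go lower in checked steps.

```bash
python3 go.py 483,-254,150,1.122
```

```text
t 14.92 at [ 454.8 -329.9  185.5] yaw 2.19
483,-254,150,1.122 -> [0.303 0.446 0.237] turn 0.34
```

```bash
python3 -m crank '[{"gripper":0,"slide":[0.1,0.15,0.1],"turn":0.04},{"gripper":0,"slide":[0.2,0.3,0.24],"turn":0.08},{"gripper":0,"slide":[0.3,0.45,0.24],"turn":0.12},{"gripper":0,"slide":[0.3,0.45,0.24],"turn":0.16},{"gripper":0,"slide":[0.3,0.45,0.24],"turn":0.2},{"gripper":0,"slide":[0.3,0.45,0.24],"turn":0.24},{"gripper":0,"slide":[0.3,0.45,0.24],"turn":0.28},{"gripper":0,"slide":[0.3,0.45,0.24],"turn":0.32},{"gripper":0,"slide":[0.3,0.45,0.24],"turn":0.34},{"gripper":0,"slide":[0.3,0.45,0.24],"turn":0.34}]'
python3 -m crank '[{"gripper":0,"slide":[0,0,0.25],"turn":0},{"gripper":0,"slide":[0,0,0.45],"turn":0},{"gripper":0,"slide":[0,0,0.6],"turn":0},{"gripper":0,"slide":[0,0,0.68],"turn":0},{"gripper":0,"slide":[0,0,0.72],"turn":0},{"gripper":0,"slide":[0,0,0.72],"turn":0}]'
python3 - <<'E'
from h import *
s=ctrl.snapshot('side');cv2.imwrite('pics/i.png',cv2.resize(s['img'][110:210,340:440,::-1],None,fx=5,fy=5,interpolation=cv2.INTER_CUBIC))
o=ctrl.get_obs();p=o['tool_pos'];print(p,[proj(s,(p[0],p[1],p[2]+k)).round(1) for k in (0,30)])
E
```

```text
t: 15.75
tool_pos: [483.6, -254.0, 149.5]
ee_rot: [0.0, 0.848, 0.531, 0.0]
wrist_force: [-0.1, -0.2, 0.7]
opening: 0.1
gripper_force: 0.0
t: 16.25
tool_pos: [483.1, -253.7, 40.4]
ee_rot: [-0.001, 0.846, 0.533, -0.0]
wrist_force: [-0.4, -0.4, 0.0]
opening: -0.3
gripper_force: 0.0
[ 483.61735038 -254.03141233   41.49225483] [array([394.4, 169.6]), array([395.7, 160.9])]
```

View pics/i.png

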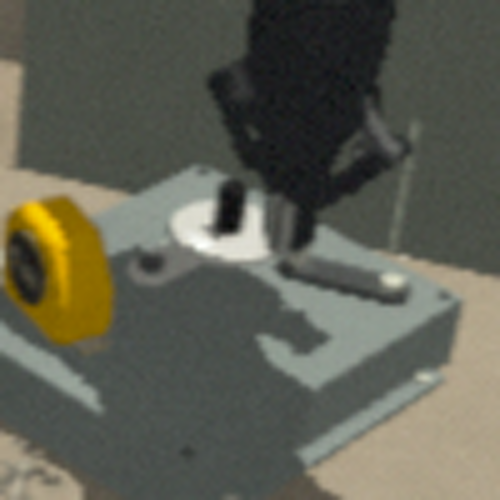

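Reported z = 41 gives no contact, although the box top is at 45. The fingertip at crop (288,250), i.e. px (397.6,160), matches TCP +30 mm, so the offset is confirmed. I go to z≈31 and push.

```bash
python3 -m crank '[{"gripper":0,"slide":[0,0,0.03],"turn":0},{"gripper":0,"slide":[0,0,0.06],"turn":0},{"gripper":0,"slide":[0,0,0.07],"turn":0},{"gripper":0,"slide":[0,0,0.07],"turn":0}]'
python3 -m crank '[{"gripper":0,"slide":[-0.08,0.03,0],"turn":0},{"gripper":0,"slide":[-0.13,0.045,0],"turn":0},{"gripper":0,"slide":[-0.17,0.055,0],"turn":0},{"gripper":0,"slide":[-0.205,0.06,0],"turn":0},{"gripper":0,"slide":[-0.24,0.066,0],"turn":0},{"gripper":0,"slide":[-0.275,0.07,0],"turn":0},{"gripper":0,"slide":[-0.31,0.072,0],"turn":0}]'
python3 - <<'E'
from h import *
s=ctrl.snapshot('side');o=ctrl.get_obs();print(o['tool_pos'],o['wrist_force'])
for d in ctrl.pinpoint('side','keeper_lug'): print(np.round(d['pixel'],1),round(d['confidence'],2),onz(s,d['pixel'],65).round(1))
E
```

```text
t: 16.63
tool_pos: [483.6, -254.0, 30.9]
ee_rot: [0.0, 0.847, 0.532, 0.0]
wrist_force: [0.7, -0.2, 0.2]
opening: -0.0
gripper_force: 0.0
t: 17.22
tool_pos: [472.6, -300.9, 30.8]
ee_rot: [-0.0, 0.847, 0.532, -0.0]
wrist_force: [0.6, 0.8, -0.6]
opening: -0.2
gripper_force: 0.7
[ 472.3810357  -301.68132375   30.78798141] [-0.78142426 -0.32167045  0.84962951]
[408.9 154.1] 0.62 [ 459.2 -315.8   65. ]
[417.6 165.4] 0.46 [ 422.6 -267.    65. ]
```

The lug is moving, now at about (459,-316). I continue the arc.

```bash
python3 -m crank '[{"gripper":0,"slide":[-0.04,0,0],"turn":0},{"gripper":0,"slide":[-0.08,0,0],"turn":0},{"gripper":0,"slide":[-0.12,-0.01,0],"turn":0},{"gripper":0,"slide":[-0.155,-0.025,0],"turn":0},{"gripper":0,"slide":[-0.185,-0.05,0],"turn":0},{"gripper":0,"slide":[-0.21,-0.08,0],"turn":0},{"gripper":0,"slide":[-0.23,-0.12,0],"turn":0},{"gripper":0,"slide":[-0.23,-0.12,0],"turn":0}]'
python3 -m crank '[{"gripper":0,"slide":[0.04,0.04,-0.2],"turn":0},{"gripper":0,"slide":[0.04,0.04,-0.4],"turn":0},{"gripper":0,"slide":[0.04,0.04,-0.6],"turn":0},{"gripper":0,"slide":[0.04,0.04,-0.8],"turn":0},{"gripper":0,"slide":[0.04,0.04,-1],"turn":0},{"gripper":0,"slide":[0.04,0.04,-1],"turn":0}]'
python3 - <<'E'
from h import *
s=ctrl.snapshot('side');t=ctrl.snapshot('top')
for c,q in (('side',s),('top',t)):
  for n in ('keeper_lug','cover_knob'):
    for d in ctrl.pinpoint(c,n): print(c,n,np.round(d['pixel'],1),round(d['confidence'],2),onz(q,d['pixel'],65).round(1))
E
python3 go.py 558,-319,150,2.2
```

```text
t: 17.98
tool_pos: [440.8, -324.3, 31.2]
ee_rot: [0.0, 0.847, 0.532, -0.0]
wrist_force: [0.3, -0.3, -0.7]
opening: -0.2
gripper_force: 0.0
t: 18.48
tool_pos: [451.6, -322.9, 187.1]
ee_rot: [0.005, 0.847, 0.532, 0.001]
wrist_force: [0.9, 0.6, -0.3]
opening: 0.1
gripper_force: 0.0
side keeper_lug [424.7 155.5] 0.67 [ 414.9 -327.5   65. ]
top cover_knob [427.5 235.6] 0.68 [ 529.6 -302.5   65. ]
t 18.78 at [ 449.5 -320.8  179.8] yaw 1.122
558,-319,150,2.2 -> [0.324 0.647 0.198] turn -0.343
```

The keeper is swung about 1.5 rad. Now the cover: I move behind the knob.

```bash
python3 -m crank '[{"gripper":0,"slide":[0.11,0.22,0.1],"turn":-0.04},{"gripper":0,"slide":[0.22,0.44,0.2],"turn":-0.08},{"gripper":0,"slide":[0.32,0.65,0.2],"turn":-0.12},{"gripper":0,"slide":[0.32,0.65,0.2],"turn":-0.16},{"gripper":0,"slide":[0.32,0.65,0.2],"turn":-0.2},{"gripper":0,"slide":[0.32,0.65,0.2],"turn":-0.24},{"gripper":0,"slide":[0.32,0.65,0.2],"turn":-0.28},{"gripper":0,"slide":[0.32,0.65,0.2],"turn":-0.32},{"gripper":0,"slide":[0.32,0.65,0.2],"turn":-0.343},{"gripper":0,"slide":[0.32,0.65,0.2],"turn":-0.343},{"gripper":0,"slide":[0.32,0.65,0.2],"turn":-0.343}]'
python3 -m crank '[{"gripper":0,"slide":[0,0,0.25],"turn":0},{"gripper":0,"slide":[0,0,0.45],"turn":0},{"gripper":0,"slide":[0,0,0.6],"turn":0},{"gripper":0,"slide":[0,0,0.7],"turn":0},{"gripper":0,"slide":[0,0,0.76],"turn":0},{"gripper":0,"slide":[0,0,0.79],"turn":0},{"gripper":0,"slide":[0,0,0.79],"turn":0},{"gripper":0,"slide":[0,0,0.79],"turn":0}]'
cat > arc.py <<'E'
import numpy as np,subprocess,sys
P=np.array([555,-246.]);a=[]
for k in np.arange(float(sys.argv[1]),float(sys.argv[2])+.01,.15):
    th=-2.04-k; kn=P+65*np.array([np.cos(th),np.sin(th)]); tg=np.array([np.sin(th),-np.cos(th)])
    c=kn-tg*20; yaw=np.clip(np.arctan2(tg[1],tg[0]),1.2,2.2); a.append(f'{c[0]:.0f},{c[1]:.0f},31,{yaw:.2f}')
subprocess.run(['python3','go.py']+a)
E
python3 arc.py 0 0.75
```

```text
t: 19.7
tool_pos: [558.4, -319.9, 150.1]
ee_rot: [-0.001, 0.455, 0.891, 0.0]
wrist_force: [0.1, 0.7, -0.5]
opening: 0.0
gripper_force: 0.0
t: 20.37
tool_pos: [559.1, -320.4, 33.2]
ee_rot: [0.0, 0.454, 0.891, -0.0]
wrist_force: [0.1, 1.0, 0.4]
opening: 0.1
gripper_force: 0.0
t 20.37 at [ 559.1 -320.4   33.2] yaw 2.199
543,-313,31,2.20 -> [ 0.103 -0.058  0.014] turn -0.0
534,-311,31,2.20 -> [ 0.149 -0.098  0.014] turn -0.0
524,-307,31,2.20 -> [ 0.21  -0.137  0.014] turn -0.0
515,-301,31,2.20 -> [ 0.277 -0.162  0.014] turn -0.0
508,-295,31,2.07 -> [ 0.337 -0.176  0.014] turn 0.041
501,-287,31,1.92 -> [ 0.408 -0.182  0.014] turn 0.089
```

```bash
python3 -m crank '[{"gripper":0,"slide":[0.1,-0.06,0.01],"turn":0},{"gripper":0,"slide":[0.125,-0.08,0.01],"turn":0},{"gripper":0,"slide":[0.15,-0.1,0.01],"turn":0},{"gripper":0,"slide":[0.18,-0.12,0.01],"turn":0},{"gripper":0,"slide":[0.21,-0.137,0.01],"turn":0},{"gripper":0,"slide":[0.245,-0.15,0.01],"turn":0},{"gripper":0,"slide":[0.277,-0.162,0.01],"turn":0},{"gripper":0,"slide":[0.307,-0.17,0.01],"turn":0.02},{"gripper":0,"slide":[0.337,-0.176,0.01],"turn":0.04},{"gripper":0,"slide":[0.37,-0.18,0.01],"turn":0.065},{"gripper":0,"slide":[0.408,-0.182,0.01],"turn":0.09},{"gripper":0,"slide":[0.408,-0.182,0.01],"turn":0.09}]'
python3 - <<'E'
from h import *
s=ctrl.snapshot('side');o=ctrl.get_obs();print(o['tool_pos'],o['wrist_force'])
for d in ctrl.pinpoint('side','cover_knob'): print(np.round(d['pixel'],1),round(d['confidence'],2),onz(s,d['pixel'],65).round(1))
E
python3 arc.py 0.75 1.75
```

```text
t: 21.37
tool_pos: [499.8, -285.9, 31.0]
ee_rot: [-0.0, 0.576, 0.817, -0.0]
wrist_force: [0.1, -0.2, -0.6]
opening: -0.5
gripper_force: 0.0
[ 500.16185826 -286.20942923   31.06082776] [ 0.34560972  0.09244751 -0.67092997]
[394.5 157.9] 0.71 [ 492.7 -278.2   65. ]
t 21.47 at [ 500.4 -286.5   31. ] yaw 1.92
501,-287,31,1.92 -> [-0.004  0.002  0.   ] turn 0.0
495,-279,31,1.77 -> [ 0.059 -0.017  0.   ] turn 0.048
491,-269,31,1.62 -> [ 0.131 -0.019  0.   ] turn 0.095
488,-260,31,1.47 -> [ 0.194 -0.017  0.   ] turn 0.143
487,-249,31,1.32 -> [0.266 0.001 0.   ] turn 0.191
487,-239,31,1.20 -> [0.328 0.024 0.   ] turn 0.229
489,-229,31,1.20 -> [0.386 0.06  0.   ] turn 0.229
```

```bash
python3 -m crank '[{"gripper":0,"slide":[0.03,-0.01,0],"turn":0.024},{"gripper":0,"slide":[0.06,-0.017,0],"turn":0.048},{"gripper":0,"slide":[0.095,-0.019,0],"turn":0.07},{"gripper":0,"slide":[0.13,-0.019,0],"turn":0.095},{"gripper":0,"slide":[0.165,-0.019,0],"turn":0.12},{"gripper":0,"slide":[0.195,-0.017,0],"turn":0.143},{"gripper":0,"slide":[0.23,-0.008,0],"turn":0.167},{"gripper":0,"slide":[0.265,0,0],"turn":0.19},{"gripper":0,"slide":[0.3,0.012,0],"turn":0.21},{"gripper":0,"slide":[0.33,0.024,0],"turn":0.23},{"gripper":0,"slide":[0.37,0.05,0],"turn":0.23},{"gripper":0,"slide":[0.37,0.05,0],"turn":0.23}]'
python3 - <<'E'
from h import *
s=ctrl.snapshot('side');o=ctrl.get_obs();print(o['tool_pos'],o['wrist_force'])
for d in ctrl.pinpoint('side','cover_knob'): print(np.round(d['pixel'],1),round(d['confidence'],2),onz(s,d['pixel'],65).round(1))
E
```

```text
t: 22.47
tool_pos: [489.0, -231.1, 31.0]
ee_rot: [-0.0, 0.826, 0.564, 0.0]
wrist_force: [0.5, 1.0, -0.5]
opening: -0.1
gripper_force: 0.0
[ 489.03935128 -231.50918051   30.97592231] [-0.1484908   0.06311796 -0.15902999]
[385.  170.9] 0.74 [ 500.  -202.1   65. ]
```

The knob is at the stop, about (500,-202). I back off, raise the arm, move aside and verify.

```bash
python3 -m crank '[{"gripper":0,"slide":[-0.06,0,0],"turn":0},{"gripper":0,"slide":[-0.06,0,-0.2],"turn":0},{"gripper":0,"slide":[-0.06,0,-0.4],"turn":0},{"gripper":0,"slide":[-0.06,0,-0.6],"turn":0},{"gripper":0,"slide":[-0.06,0,-0.8],"turn":0},{"gripper":0,"slide":[-0.06,0,-1],"turn":0},{"gripper":0,"slide":[-0.06,0,-1],"turn":0}]'
python3 -m crank '[{"gripper":0,"slide":[-0.9,-0.6,-0.2],"turn":0},{"gripper":0,"slide":[-0.9,-0.6,-0.2],"turn":0},{"gripper":0,"slide":[-0.9,-0.6,-0.2],"turn":0},{"gripper":0,"slide":[-0.9,-0.6,-0.2],"turn":0},{"gripper":0,"slide":[-0.9,-0.6,-0.2],"turn":0},{"gripper":0,"slide":[-0.9,-0.6,-0.2],"turn":0},{"gripper":0,"slide":[-0.9,-0.6,-0.2],"turn":0}]'
python3 - <<'E'
from fit import *
S={c:ctrl.snapshot(c) for c in ('side','top')}
Z=dict(keeper_lug=65,cover_knob=65,tape_measure=45,end_mill=4,grease_tin=4,tube_offcut=0)
for n,z in Z.items():
  for c,q in S.items():
    for d in ctrl.pinpoint(c,n)[:2]: print(c,n,np.round(d['pixel'],1),round(d['confidence'],2),onz(q,d['pixel'],z).round(1))
print(ctrl.get_obs()['t'],ctrl.get_obs()['tool_pos'])
E
```

```text
t: 23.15
tool_pos: [487.1, -242.4, 186.7]
ee_rot: [0.004, 0.827, 0.563, 0.001]
wrist_force: [0.1, -0.2, 0.4]
opening: -0.3
gripper_force: 0.0
t: 23.73
tool_pos: [351.9, -333.3, 210.8]
ee_rot: [0.0, 0.827, 0.562, 0.0]
wrist_force: [-0.2, 0.6, -0.3]
opening: -0.2
gripper_force: 0.0
side keeper_lug [422.8 157.6] 0.65 [ 417.6 -313.8   65. ]
top keeper_lug [442.5 276.1] 0.51 [ 424.2 -342.2   65. ]
top keeper_lug [250.7 243.2] 0.2 [488.2 168.6  65. ]
side cover_knob [385.4 170.1] 0.89 [ 500.  -206.4   65. ]
top cover_knob [395.3 244.8] 0.94 [ 501.1 -216.9   65. ]
side tape_measure [357.5 172. ] 0.67 [ 576. -194.   45.]
top tape_measure [378.3 211.9] 0.74 [ 591.9 -171.5   45. ]
side end_mill [339.9 287.4] 0.95 [486.  193.9   4. ]
side end_mill [291.9 152.5] 0.83 [ 816.1 -270.5    4. ]
top end_mill [250.4 240. ] 0.61 [503.9 179.6   4. ]
top end_mill [404.  140.3] 0.55 [ 814.2 -245.     4. ]
side grease_tin [336.4 318.6] 0.56 [463.8 276.3   4. ]
side grease_tin [416.4 170.7] 0.29 [ 430.8 -331.9    4. ]
top grease_tin [218.9 249.8] 0.57 [472.7 265.1   4. ]
side tube_offcut [380.5 243.1] 0.83 [443.4  15.3   0. ]
top tube_offcut [403.1 223.4] 0.51 [ 570.4 -246.2    0. ]
top tube_offcut [306.  261.6] 0.43 [451.2  21.4   0. ]
24.4333 [ 352.28130909 -332.75668371  210.97831575]
```

```bash
python3 - <<'E'
from h import *
t=ctrl.snapshot('top')['img'][:,:,::-1]; a=cv2.imread('pics/top0.png')
f=lambda im:(lambda m:np.argwhere(m)[:,::-1].mean(0)+[365,190])((im[190:228,365:402,2].astype(int)-im[190:228,365:402,0])>60)
print('tape centroid before/after',f(a),f(t))
print(ctrl.job_done())
E
```

```text
tape centroid before/after [384.2        208.71538462] [384.1377551  208.75255102]
the job is handed in; nothing more can be done
None
```

The job is handed in at about 24 s: by the last camera measurements the cover is at roughly 1.6–1.7 rad and the keeper at about 1.5 rad, the end mill stands upright on the mat, and the tape measure, tin and tube are where they were; the verdict itself was not reported back.

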